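# Catch the falling cover of a gear-drive housing and lower it shut

### The arm

A 7-joint arm with a two-finger parallel gripper is mounted at the origin on the work surface. World frame = base frame: x ahead of the robot, y to its left, z up, the work surface at z = 0. Lengths are in m, angles in rad, forces in N, time in s.
With the tool pointing down it reaches from about 0.425 to 0.875 m from the base axis. Payload 8.4 kg.
Tool frame: the origin (TCP) lies on the centre line of the jaws, within the pads' length; the fingertips stand 17 mm ahead of it and the grasp point (between the pads) lies 2 mm behind it (env.tip_reach is the distance from the TCP to the fingertips, in m); z points along the fingers, y is the direction in which the jaws open and shut (so a half turn about z gives the same grasp; the last joint's range is limited). The gripper opens to 85 mm and grips with 20 to 120 N. Pads are 22 mm wide; open, the fingers measure 114 mm over their backs; the gripper's body (76 mm by 85 mm) begins 54 mm behind the grasp point. The pads swing forward as they close: fully open they stand 13 mm farther back than shut.
Start: joints at [-1.297, 0.333, 0.04, 1.465, -0.013, 1.343, -0.059], TCP at [0.237, 0.605, 0.248] pointing down, gripper open.
Joint ranges: [-2.58, 2.58], [-0.38, 2.09], [-1.3, 1.39], [0.25, 2.4], [-1.5, 4.64], [0.08, 2.09], [-2.65, 2.65]. Speed limits (rad/s): [2.22, 2.22, 2.79, 2.79, 3.14, 3.14, 3.14].

### API

Orientations are given as a unit quaternion [x, y, z, w].
In Python, from workcell import env, cams, readout gives the robot as it stands. Calls block until the motion is done:
- env.move_pose(position, orientation): joint-space move of the TCP to a pose.
- env.move_l(position, orientation=None, feed=0.15, guard=None): straight line of the TCP; orientation=None keeps the orientation; feed is the mean speed in m/s. With guard (N) it stops when the force on the tool has changed by that much, and returns True; else False.
- env.move_j(angles): joint-space move.
- env.let_go() and env.gripper_close(): open the fingers fully, or close them until they stop; the grip force is fixed at half the most.
- env.dwell(seconds).
- env.inverse_kinematics(position, orientation): joint angles nearest the present ones, or None.
- cams.camera(name): name is "scene" or "top" or "wrist"; returns a dict with "img" (384x512x3 uint8, blue, green, red), "K" (3x3 intrinsics, pixels), "rvec" (rotation vector, rad) and "tvec" (3), from world to camera coordinates, as OpenCV has them. Camera axes: x right, y down, z forward; pixel columns grow to the right and rows downward; lengths in m; the calibration is good to about 2 mm. A picture is of the moment at which its call begins. There is no depth.
A pose or a line that the arm cannot do raises env.PlanningError and nothing moves.
- env.job_done(): hands the job in, once; it reports no verdict.
Readings, each from a call of its own:
- readout.get_time_s(): time.
- readout.get_joint_pos(): joint angles.
- readout.get_dq(): joint speeds.
- readout.get_tau(): joint torques, N m.
- readout.get_ee_pos(): TCP position.
- readout.get_tool_rot(): TCP orientation.
- readout.get_contact_force(): force on the tool from outside, world axes, zero at the start.
- readout.get_wrist_torque(): the same for the moment, N m.
- readout.get_finger_gap(): finger opening in m.
Only numpy, scipy, OpenCV 4.12 (cv2) and the standard library are available. Lean on these libraries where they do the work, as an engineer would, in place of code of your own. Each camera call takes 0.05 s, during which the arm holds its last target. There are 200 camera calls.

### The job

The cover of the white gear-drive housing stands open, leaning back just past upright. Tip it forward with a finger so that it starts to fall, catch it on a finger while it is still well open, and lower it on the finger until it is fully shut, without a drop or a slam and without pinching it. Leave the other things where they are.

Things in the scene. Friction and masses are not known exactly. Their poses are not given: they have to be found in the camera images.
- housing: White sheet-steel gear-drive housing, 130 mm deep (x) by 220 mm wide (y), bolted to the turntable, fixed. Origin: centre of its underside, 20 mm above the table; x points from its front wall (x = -65 mm, towards the robot) to its rear wall with the hinges, y left, z up. Its open top rim is 85 mm above its origin; all inside stays below the rim.
- cover (a joint): Angle in rad of the housing's hinged cover: 0 = shut, flat on the rim; 1.57 = upright, where it about balances; 1.77 = open against its stop, leaning back, as at the start. The hinges are damped: tipped just past upright it falls by itself, slowly at first (just under 2 s from 1.5 rad to shut), and if not caught strikes the rim at about 1.8 rad/s. 1 to 2 N at the free edge tip or carry it.
- cover_hinge (a point): Middle of the hinge line, at rim height, 71 mm behind the housing's centre. Axes turn with the cover: x from the free edge to the hinge line, y along the hinge line (same as the housing's y), z out of the cover's outer face. The cover is a flat white sheet 229 mm wide, 164 mm from hinge line to free edge, 5 mm thick, about 0.36 kg; sides turned in 12 mm.
- cover_edge (a point): Middle of the cover's free edge, on its inner face (underside when shut; towards the robot when open), 164 mm from the hinge line; axes as cover_hinge. The outer face is 5 mm away along z. Shut, this edge overhangs the housing's front wall by 28 mm as a finger lip, 105 mm above the table, with free space below it.
- screwdriver: Bystander: screwdriver 170 mm long, black handle, lying on the turntable to the right of the housing. Origin on its underside.
- spare_gear: Bystander: brass gear blank, 28 mm diameter, 24 mm high, standing on the turntable to the left of the housing. Origin: centre of its underside.
- bearing: Bystander: steel bearing ring, 28 mm outer diameter, 9 mm high, lying on the turntable to the left of the housing. Origin: centre of its underside.
- multimeter: Bystander: black handheld multimeter 150 x 75 x 32 mm lying on the table to the left. Origin: centre of its underside.
- wrench: Bystander: steel wrench 140 mm long lying on the table to the right. Origin on its underside.
- oil_bottle: Bystander: white oil bottle, 44 mm diameter, 110 mm high, standing on the table to the left. Origin: centre of its underside.
- parts_tray: Bystander: grey two-part tray 100 x 80 x 35 mm on the table to the right. Origin: centre of its underside.
- turntable: Round assembly turntable under the housing, locked, 370 mm diameter, its felt-covered top 20 mm above the table. Origin: its centre, on the table.

How it is judged:
On the way, in this order (a step that is already met when the one before it is completed fails the run):
1. the cover is tipped forward past upright (value of joint cover below 1.5 rad), for 0.05 s.
2. the falling cover is carried by a finger while still well open (value of joint cover between 0.2 and 0.85 rad and velocity of joint cover above -0.8 rad/s and contact force between the fingers and cover above 0.3 N), for 0.15 s.
3. the cover is fully shut (value of joint cover below 0.02 rad), for 0.2 s.
At the end, for the whole second after the job is handed in: The cover lies shut on the rim (joint within 0.02 rad, about 3 mm at the edge) and at rest (value of joint cover below 0.02 rad and velocity of joint cover below 0.05 rad/s); the robot touches nothing.
It fails at once if the cover comes down on the rim with an impact (faster than 1.25 rad/s, as after a free drop of over 3 mm in the last 0.08 rad) (value of joint cover below 0.08 rad and velocity of joint cover below -1.25 rad/s).
It fails at once if the cover is pinched: pressed by the fingers on both faces at once (contact force between the fingers and cover_c0 above 2 N and contact force between the fingers and cover_c1 above 2 N).
It fails at once if another thing is shifted (more than 20 mm) (distance of any of screwdriver, spare_gear, bearing, multimeter, wrench, oil_bottle, parts_tray from where it was at the start of the episode above 0.02 m).
It also fails if it takes over 45 s, if anything falls off the work surface, if the arm or the gripper's body presses on something with over 40 N, if the wrist force passes 120 N, or if a joint passes its speed limit or range.

## Working session

There is one attempt and no reset: what is moved stays moved. The work goes in short steps, each a Python script; the robot and the scene stay as the last script left them, time stands still between calls to the robot, and variables do not carry over. Pictures are saved under pics/ and viewed, about 8 in all and at most 12, crops included, and the job is handed in when it is done.

```bash
mkdir -p pics; ls
python3 - <<'E'
from workcell import env,cams,readout
import cv2,numpy as np
ims=[]
for n in("scene","top"):
    c=cams.camera(n); cv2.imwrite(f"pics/{n}0.png",c["img"]); print(n,c["K"].tolist(),np.ravel(c["rvec"]),np.ravel(c["tvec"]))
print(readout.get_time_s(),readout.get_tool_rot(),readout.get_finger_gap(),env.tip_reach)
E
```

```text
pics
scene [[346.83648494866713, 0.0, 253.27224610501412], [0.0, 346.83648494866713, 186.28028913310578], [0.0, 0.0, 1.0]] [ 2.18112355  1.37341004 -0.45530079] [-0.24487233 -0.34415866  1.35316661]
top [[478.7030075999608, 0.0, 260.9607549248487], [0.0, 478.7030075999608, 190.42026426585252], [0.0, 0.0, 1.0]] [ 2.20643885 -2.19911154  0.04556414] [-0.00758797  0.52951941  1.23732496]
0.1 [ 1.85342749e-01  9.82673645e-01 -7.51086570e-04 -9.59140758e-05] 0.08532440612377243 0.017
```

View pics/scene0.png

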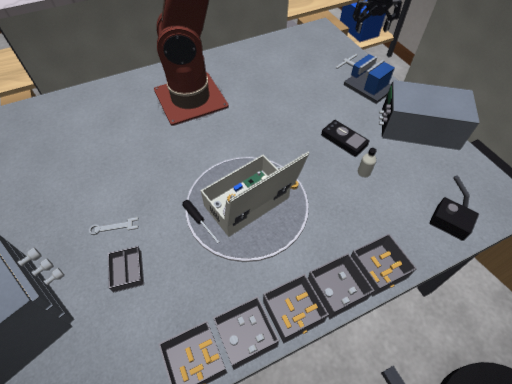

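View pics/top0.png

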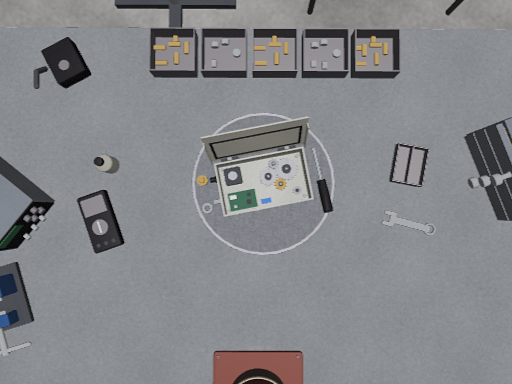

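Housing sits near (265,185) in the top view, turned slightly; the cover's free edge runs from (203,136) to (308,120). I'll enlarge it for corners.

Run:
```python
import cv2
i=cv2.imread("pics/top0.png")[105:255,180:345]
i=cv2.resize(i,None,fx=4.8,fy=4,interpolation=cv2.INTER_CUBIC)
i=cv2.resize(cv2.imread("pics/top0.png")[105:230,190:330],None,fx=4.8,fy=4.8,interpolation=cv2.INTER_CUBIC)
cv2.imwrite("pics/crop0.png",i)
```

```text
(no output)
```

View pics/crop0.png

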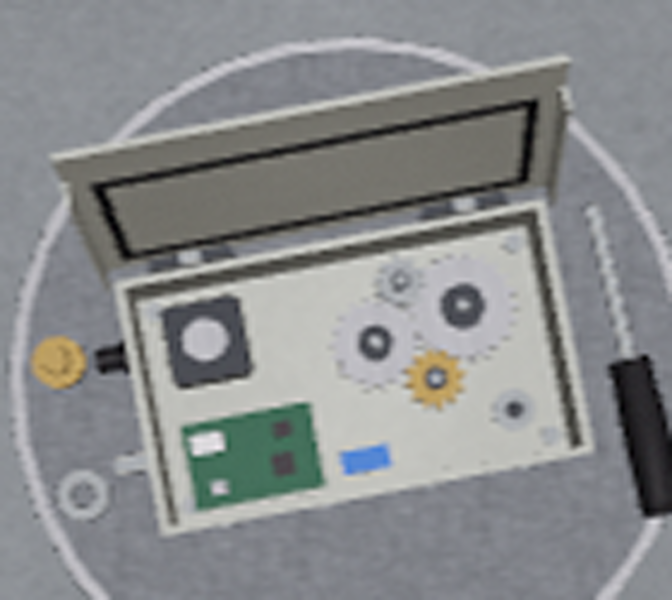

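Rim corners in the crop: front-left (163,533), front-right (592,450), rear-right (545,203), rear-left (117,283). The free edge runs (52,157)–(569,60).

```bash
cat > h.py <<'E'
import cv2,numpy as np
def ray(c,px,z):
    R=cv2.Rodrigues(np.array(c["rvec"]))[0]; t=np.ravel(c["tvec"])
    d=R.T@np.linalg.inv(c["K"])@np.array([px[0],px[1],1.]); o=-R.T@t
    return o+d*(z-o[2])/d[2]
E
python3 - <<'E'
from h import *
from workcell import env,cams,readout
c=cams.camera("top")
cr=lambda u,v:((u+.5)/4.8+190-.5,(v+.5)/4.8+105-.5)
P=[ray(c,cr(*p),.105) for p in[(163,533),(592,450),(545,203),(117,283)]]
P=np.array(P);print(P.round(4)); m=P.mean(0)
fl,fr,rr,rl=P
print("centre",m,"dims",np.linalg.norm(fl-fr),np.linalg.norm(rl-rr),np.linalg.norm(fl-rl),np.linalg.norm(fr-rr))
y=(fl-fr)+(rl-rr); yaw=np.arctan2(-y[0],y[1]); x=rl+rr-fl-fr
print("yaw",yaw,np.arctan2(x[1],x[0]))
ze=.105+.164*np.sin(1.77)
E2=np.array([ray(c,cr(*p),ze) for p in[(52,157),(569,60)]]);print(E2,"pred mid",m+(.071+.164*np.cos(np.pi-1.77))*np.array([np.cos(yaw),np.sin(yaw),0]))
print(E2.mean(0))
for n,p,z in[("gear",(58,362),.044),("bear",(82,495),.029),("sd",(640,430),.035),("sdtip",(592,210),.03)]: print(n,ray(c,cr(*p),z).round(3))
E
```

```text
[[ 0.4649  0.0841  0.105 ]
 [ 0.5071 -0.1308  0.105 ]
 [ 0.6315 -0.1073  0.105 ]
 [ 0.5903  0.108   0.105 ]]
centre [ 0.54845543 -0.01151337  0.105     ] dims 0.21899531917952214 0.21913748741332795 0.12771267217453827 0.12655672242911442
yaw 0.19162418146066554 0.18782172654150278
[[ 0.62971824  0.12103794  0.26575681]
 [ 0.67289206 -0.10316697  0.26575681]] pred mid [0.65001559 0.00818977 0.105     ]
[0.65130515 0.00893549 0.26575681]
gear [0.554 0.145 0.044]
bear [0.484 0.133 0.029]
sd [ 0.519 -0.164  0.035]
sdtip [ 0.638 -0.139  0.03 ]
```

Housing: centre (0.548, −0.012), yaw 0.19; the predicted edge at 1.77 rad agrees with the image to 1–2 mm.

Plan: keep the gripper open and straddle the free edge. The rear finger tips the cover and the front finger, 80 mm ahead, catches it. Then I pitch the tool with the cover as it goes down. IK check first.

```bash
cat >> h.py <<'E'
from scipy.spatial.transform import Rotation as Rn
from scipy.optimize import brentq
YAW=.19; C=np.array([.5485,-.0115]); EX=np.array([np.cos(YAW),np.sin(YAW),0]); EY=np.array([-np.sin(YAW),np.cos(YAW),0]); EZ=np.array([0,0,1.])
H=np.array([*C,.105])+.071*EX
G=.0425; E0=-.008; PHI1=1.4
def axes(phi): return np.cos(phi)*EX-np.sin(phi)*EZ, np.sin(phi)*EX+np.cos(phi)*EZ
def quat(phi,sg=1):
    z,a=axes(phi); y=sg*a; return Rn.from_matrix(np.c_[np.cross(y,z),y,z]).as_quat()
def edge(th,out=0.): # edge point, out along outer normal
    return H+.164*(-np.cos(th)*EX+np.sin(th)*EZ)+out*(np.sin(th)*EX+np.cos(th)*EZ)
def catch(th,phi,e=E0,y=0.): # TCP with inner edge on front finger's inner flank
    z,a=axes(phi); return edge(th)+G*a-e*z+y*EY
def tip(th,e,phi=PHI1,clr=0.,y=0.): # TCP with rear finger's flank at outer edge
    z,a=axes(phi); return edge(th,.005)-(G-clr)*a-e*z+y*EY
E
cat > chk.py <<'E'
from h import *
from workcell import env,cams,readout
q0=np.array(readout.get_joint_pos())
for sg in(1,-1):
  for y in(0,.06,-.06):
    for p1 in(1.3,1.5):
      for th in(1.77,1.4):
        q=env.inverse_kinematics(tip(th,-.022,p1,.0,y),quat(p1,sg)); print("tip",sg,y,p1,th,None if q is None else np.round(q,2))
    for pe in(.3,.5,.7,.9):
        q=env.inverse_kinematics(catch(0,pe,y=y),quat(pe,sg)); print("  end",sg,y,pe,None if q is None else np.round(q,2))
    q=env.inverse_kinematics(catch(.6,1.1,y=y),quat(1.1,sg)); print("  mid",sg,y,None if q is None else np.round(q,2))
E
python3 chk.py
```

```text
tip 1 0 1.3 1.77 [-0.81  0.12  0.82  1.83 -0.17  0.97  0.26]
tip 1 0 1.3 1.4 [-0.88 -0.07  0.82  1.95  0.02  0.97  0.13]
tip 1 0 1.5 1.77 [-0.69  0.26  0.75  1.66 -0.2   1.23  0.29]
tip 1 0 1.5 1.4 [-0.78  0.1   0.78  1.79 -0.09  1.21  0.22]
  end 1 0 0.3 None
  end 1 0 0.5 None
  end 1 0 0.7 None
  end 1 0 0.9 None
  mid 1 0 [-0.92 -0.36  0.78  2.21  0.32  0.74 -0.11]
tip 1 0.06 1.3 1.77 [-0.82  0.08  0.69  1.85 -0.08  0.96  0.09]
tip 1 0.06 1.3 1.4 [-0.87 -0.09  0.67  1.97  0.06  0.97 -0.03]
tip 1 0.06 1.5 1.77 [-0.74  0.23  0.66  1.68 -0.16  1.22  0.15]
tip 1 0.06 1.5 1.4 [-0.8   0.07  0.66  1.81 -0.05  1.21  0.07]
  end 1 0.06 0.3 None
  end 1 0.06 0.5 None
  end 1 0.06 0.7 None
  end 1 0.06 0.9 None
  mid 1 0.06 [-0.9  -0.33  0.63  2.23  0.33  0.73 -0.26]
tip 1 -0.06 1.3 1.77 [-0.79  0.19  0.96  1.8  -0.29  0.99  0.46]
tip 1 -0.06 1.3 1.4 [-0.91 -0.02  1.01  1.92 -0.07  0.98  0.32]
tip 1 -0.06 1.5 1.77 [-0.66  0.32  0.86  1.63 -0.28  1.25  0.44]
tip 1 -0.06 1.5 1.4 [-0.76  0.16  0.92  1.76 -0.16  1.22  0.39]
  end 1 -0.06 0.3 None
  end 1 -0.06 0.5 None
  end 1 -0.06 0.7 None
  
[... 272 characters left out ...]
d -1 0 0.9 None
  mid -1 0 [ 1.13 -0.23 -0.98  2.14 -0.51  0.74 -2.52]
tip -1 0.06 1.3 1.77 None
tip -1 0.06 1.3 1.4 None
tip -1 0.06 1.5 1.77 None
tip -1 0.06 1.5 1.4 None
  end -1 0.06 0.3 None
  end -1 0.06 0.5 None
  end -1 0.06 0.7 None
  end -1 0.06 0.9 None
  mid -1 0.06 [ 1.01 -0.3  -0.98  2.16 -0.5   0.73 -2.65]
tip -1 -0.06 1.3 1.77 [-0.99  0.28  1.24  1.8  -0.44  1.03 -2.56]
tip -1 -0.06 1.3 1.4 None
tip -1 -0.06 1.5 1.77 [-0.87  0.47  1.22  1.63 -0.49  1.3  -2.53]
tip -1 -0.06 1.5 1.4 [-0.99  0.26  1.23  1.77 -0.29  1.23 -2.64]
  end -1 -0.06 0.3 None
  end -1 -0.06 0.5 None
  end -1 -0.06 0.7 None
  end -1 -0.06 0.9 None
  mid -1 -0.06 [ 0.97 -0.12 -0.75  2.1  -0.39  0.73 -2.5 ]
```

Coming straight from the front can't reach the shut pose. I'll scan azimuths for an approach from one side.

```bash
cat >> h.py <<'E'
def Rc(th): # cover axes in world: x edge->hinge, y, z outer normal
    return np.c_[np.cos(th)*EX-np.sin(th)*EZ, EY, np.sin(th)*EX+np.cos(th)*EZ]
def dirs(az,phi,n): # tool axis from azimuth (rel EX, +left) & down pitch; jaw axis nearest to n
    d=np.cos(phi)*(np.cos(az)*EX+np.sin(az)*EY)-np.sin(phi)*EZ
    a=n-(n@d)*d; return d,a/np.linalg.norm(a)
def q_of(d,a,sg=1): y=sg*a; return Rn.from_matrix(np.c_[np.cross(y,d),y,d]).as_quat()
def front(th,y,d,a,e=E0): return edge(th)+y*EY+G*a-e*d       # inner edge on front finger flank
def rear(th,y,d,a,e,clr=0.): return edge(th,.005)+y*EY-(G-clr)*a-e*d
E
cat > chk2.py <<'E'
from h import *
from workcell import env
for y in(-.10,-.05,.05,.10):
  for azd in range(-120,121,15):
    r=[]
    for pd in(10,20,30,40,50,60):
      d,a=dirs(np.radians(azd),np.radians(pd),Rc(0)[:,2])
      for sg in(1,-1):
        if env.inverse_kinematics(front(0,y,d,a),q_of(d,a,sg)) is not None: r.append((pd,sg))
    if r: print(y,azd,r)
E
time python3 chk2.py
```

```text
-0.1 -120 [(10, 1), (10, -1), (20, 1), (20, -1), (30, 1), (30, -1), (40, 1), (40, -1), (50, 1), (50, -1), (60, 1), (60, -1)]
-0.1 -105 [(10, 1), (10, -1), (20, 1), (20, -1), (30, 1), (30, -1), (40, 1), (40, -1), (50, 1), (50, -1), (60, 1), (60, -1)]
-0.1 -90 [(10, 1), (10, -1), (20, 1), (20, -1), (30, 1), (30, -1), (40, 1), (40, -1), (50, 1), (50, -1), (60, 1), (60, -1)]
-0.1 -75 [(10, -1), (20, 1), (20, -1), (30, 1), (30, -1), (40, 1), (40, -1), (50, 1), (50, -1), (60, 1), (60, -1)]
-0.1 -60 [(50, 1), (50, -1), (60, 1), (60, -1)]
-0.1 -45 [(60, 1), (60, -1)]
-0.1 -30 [(60, 1), (60, -1)]
-0.1 -15 [(60, 1)]
-0.1 0 [(50, 1), (50, -1), (60, 1), (60, -1)]
-0.1 15 [(40, 1), (40, -1), (50, 1), (50, -1), (60, 1), (60, -1)]
-0.1 30 [(10, 1), (10, -1), (20, 1), (20, -1), (30, 1), (30, -1), (40, 1), (40, -1), (50, 1), (50, -1), (60, 1), (60, -1)]
-0.1 45 [(10, 1), (10, -1), (20, 1), (20, -1), (30, 1), (30, -1), (40, 1), (40, -1), (50, 1), (50, -1), (60, 1), (60, -1)]
-0.1 60 [(10, 1), (10, -1), (20, 1), (20, -1), (30, 1), (30, -1), (40, 1), (40, -1), (50, 1), (50, -1), (60, 1), (60, -1)]
-0.1 
[... 4315 characters left out ...]

0.1 45 [(50, 1), (50, -1), (60, 1), (60, -1)]
0.1 60 [(10, 1), (10, -1), (20, 1), (20, -1), (30, 1), (30, -1), (40, 1), (40, -1), (50, 1), (50, -1), (60, 1), (60, -1)]
0.1 75 [(10, 1), (10, -1), (20, 1), (20, -1), (30, 1), (30, -1), (40, 1), (40, -1), (50, 1), (50, -1), (60, 1), (60, -1)]
0.1 90 [(10, 1), (10, -1), (20, 1), (20, -1), (30, 1), (30, -1), (40, 1), (40, -1), (50, 1), (50, -1), (60, 1), (60, -1)]
0.1 105 [(10, 1), (10, -1), (20, 1), (20, -1), (30, 1), (30, -1), (40, 1), (40, -1), (50, 1), (50, -1), (60, 1), (60, -1)]
0.1 120 [(10, 1), (10, -1), (20, 1), (20, -1), (30, 1), (30, -1), (40, 1), (40, -1), (50, 1), (50, -1), (60, 1), (60, -1)]
real	0m43.495s
user	0m1.778s
sys	0m0.689s
```

At shut, approaching from the right-front (az about +45°) works even with the tool nearly level. The tool will point diagonally across the free edge near its right end, open jaws straddling the cover, and turn with it. I'll check the whole path.

```bash
cat >> h.py <<'E'
AZ=np.radians(45); Y0=-.075; OM=1.2; ET=-.013
def pose(kind,th,om,e,clr=0.,back=0.,sg=1,az=None):
    az=AZ if az is None else az
    R=Rc(om); d=R@np.array([np.cos(az),np.sin(az),0]); a=R[:,2]
    p=front(th,Y0,d,a,e) if kind=="f" else rear(th,Y0,d,a,e,clr)
    return p-back*d, q_of(d,a,sg)
THL=brentq(lambda t:.164*np.sin(1.45-OM)+.005*np.cos(1.45-OM)-.164*np.sin(t-OM)-2*G,.3,1.2)
def lower(n):
    for th in np.linspace(THL-.02,-.0,n):
        k=th/THL; yield th,("f",th,th+(OM-THL)*k,ET*k+-.008*(1-k))
E
cat > chk3.py <<'E'
from h import *
from workcell import env
print("THL",THL)
for sg in(1,-1):
    S=[("pre",("r",1.77,OM,ET,.03,.15)),("str",("r",1.77,OM,ET,.03)),("tip",("r",1.77,OM,ET)),("tip",("r",1.45,OM,ET))]+[(f"{t:.2f}",a) for t,a in lower(6)]
    for n,a in S:
        p,q=pose(*a,sg=sg); j=env.inverse_kinematics(p,q); print(sg,n,p.round(3),None if j is None else np.round(j,2))
E
python3 chk3.py
```

```text
THL 0.9562445933091848
1 pre [ 0.641 -0.169  0.351] [-0.03  0.71  1.01  1.27 -1.24  2.04  1.14]
1 str [ 0.659 -0.057  0.252] [-0.15  0.62  0.81  1.51 -1.16  1.73  1.15]
1 tip [ 0.632 -0.063  0.241] [-0.23  0.64  0.96  1.59 -1.19  1.78  1.23]
1 tip [ 0.58  -0.072  0.244] [-0.    0.44  0.62  1.68 -0.98  1.63  1.19]
1 0.94 [ 0.577 -0.073  0.245] [ 0.    0.43  0.62  1.7  -0.99  1.62  1.22]
1 0.75 [ 0.551 -0.079  0.235] [ 0.21  0.33  0.42  1.85 -1.04  1.5   1.48]
1 0.56 [ 0.527 -0.084  0.22 ] [ 0.46  0.32  0.23  1.98 -1.13  1.45  1.79]
1 0.37 [ 0.506 -0.089  0.2  ] [ 0.88  0.39 -0.15  2.06 -1.17  1.4   2.1 ]
1 0.19 [ 0.489 -0.093  0.175] [ 1.11  0.54 -0.34  2.11 -1.2   1.4   2.42]
1 -0.00 [ 0.476 -0.096  0.148] [ 1.49  0.85 -0.72  2.08 -1.02  1.25  2.6 ]
-1 pre [ 0.641 -0.169  0.351] [-0.03  0.71  1.01  1.27 -1.24  2.04 -2.  ]
-1 str [ 0.659 -0.057  0.252] [-0.33  0.83  1.21  1.52 -1.39  1.95 -1.9 ]
-1 tip [ 0.632 -0.063  0.241] [-0.35  0.8   1.21  1.59 -1.35  1.94 -1.84]
-1 tip [ 0.58  -0.072  0.244] [-0.36  0.7   1.21  1.69 -1.24  1.91 -1.79]
-1 0.94 [ 0.577 -0.073  0.245] [-0.36  0.69  1.21  1.71 -1.24  1.9  -1.76]
-1 0.75 [ 0.551 -0.079  0.235] [-0.34  0.63  1.22  1.88 -1.31  1.85 -1.49]
-1 0.56 [ 0.527 -0.084  0.22 ] [-0.03  0.42  0.82  2.   -1.26  1.63 -1.26]
-1 0.37 [ 0.506 -0.089  0.2  ] [ 0.05  0.52  0.82  2.1  -1.4   1.74 -0.91]
-1 0.19 [ 0.489 -0.093  0.175] [ 0.27  0.61  0.62  2.15 -1.46  1.82 -0.58]
-1 -0.00 [ 0.476 -0.096  0.148] [ 0.46  0.75  0.42  2.13 -1.47  1.9  -0.26]
```

Branch sg=−1 keeps clear of the last joint's limit. Transit goes up and over to the pre-pose on the right; look from there.

```bash
cat > mv1.py <<'E'
from h import *
from workcell import env,cams,readout
p0=np.array(readout.get_ee_pos())
env.move_l(p0+[0,0,.22],feed=.25)
p,q=pose("r",1.77,OM,ET,.03,.15,sg=-1)
try: env.move_pose(p+np.array([-.08,-.1,.15]),q); print("wp ok")
except env.PlanningError as e: print("wp",e)
env.move_pose(p,q)
print(readout.get_time_s(),readout.get_ee_pos(),np.round(readout.get_joint_pos(),2),readout.get_contact_force())
ims=[cams.camera(n)["img"] for n in("scene","top")]
cv2.imwrite("pics/pre.png",np.hstack([cv2.resize(ims[0][90:290,140:340],(400,400)),cv2.resize(ims[1][60:260,170:370],(400,400))]))
E
python3 mv1.py
```

```text
wp ok
5.25 [ 0.64141463 -0.16965533  0.3518642 ] [ 0.55  0.52  0.01  1.23 -0.78  1.74 -2.23] [ 0.193005   -1.19924193  0.52805515]
```

View pics/pre.png

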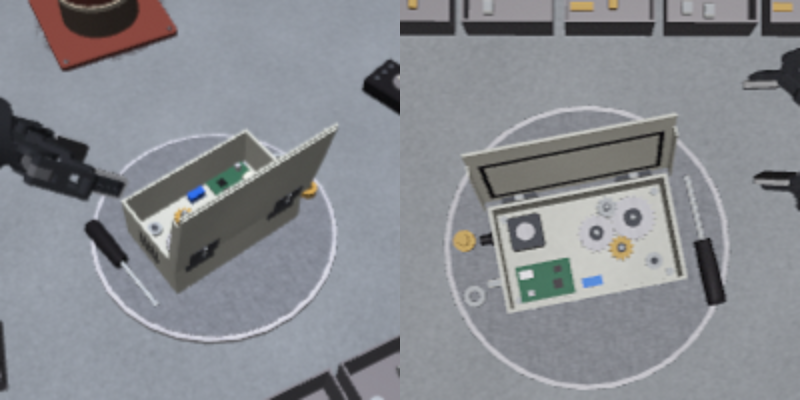

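The open fingers stand to the right of the cover, one ahead and one behind; their tips are at about (745,85) and (755,178) in the right-hand crop. I'll check the tip offset by projection and that the path works on this branch.

```bash
cat > chk4.py <<'E'
from h import *
from workcell import env,cams,readout
c=cams.camera("top"); M=Rn.from_quat(readout.get_tool_rot()).as_matrix(); p=np.array(readout.get_ee_pos())
for t in(.004,.017):
    X=np.array([p+t*M[:,2]+s*G*M[:,1] for s in(-1,1)])
    u=cv2.projectPoints(X,np.array(c["rvec"]),np.array(c["tvec"]),c["K"],None)[0][:,0]
    print(t,((u-[170,60])*2+[400,0]).round())
for a in [("r",1.77,OM,ET,.03),("r",1.77,OM,ET),("r",1.45,OM,ET)]+[a for t,a in lower(6)]:
    p,q=pose(*a,sg=-1); j=env.inverse_kinematics(p,q); print(None if j is None else np.round(j,2))
E
python3 chk4.py
```

```text
0.004 [[748.  86.]
 [758. 173.]]
0.017 [[736.  86.]
 [746. 172.]]
[ 0.44  0.5  -0.05  1.48 -0.8   1.47 -2.19]
[ 0.46  0.46 -0.04  1.55 -0.8   1.46 -2.15]
[ 0.5   0.39 -0.03  1.65 -0.79  1.48 -2.09]
[ 0.51  0.37 -0.03  1.67 -0.8   1.47 -2.06]
[ 0.62  0.32 -0.06  1.83 -0.93  1.4  -1.75]
[ 0.72  0.32 -0.07  1.97 -1.07  1.38 -1.4 ]
[ 0.82  0.38 -0.08  2.07 -1.19  1.42 -1.04]
[ 0.9   0.51 -0.1   2.12 -1.27  1.49 -0.68]
[ 0.94  0.69 -0.11  2.11 -1.3   1.59 -0.35]
```

Open fingertips are about 5 mm ahead of the TCP, so I'll insert slightly deeper. Now straddle, tip and catch, with the arm standing still at the end of the tipping stroke.

```bash
sed -i 's/ET=-.013/ET=-.020/; s/-.008\*(1-k)/-.012*(1-k)/' h.py
cat > mv2.py <<'E'
from h import *
from workcell import env,cams,readout
f=lambda:np.round(readout.get_contact_force(),2)
p,q=pose("r",1.77,OM,ET,.03,sg=-1); env.move_l(p,q,feed=.12); print(readout.get_time_s(),f())
for th in(1.77,1.68,1.6,1.52,1.45):
    p,q=pose("r",th,OM,ET,sg=-1); env.move_l(p,q,feed=.05); print(th,round(readout.get_time_s(),2),f())
for i in range(4):
    env.dwell(.4); print(round(readout.get_time_s(),2),f())
ims=[cams.camera(n)["img"] for n in("scene","top")]
cv2.imwrite("pics/tip.png",np.hstack([cv2.resize(ims[0][90:290,140:340],(400,400)),cv2.resize(ims[1][60:260,170:370],(400,400))]))
E
python3 mv2.py
```

```text
6.8583 [-0.26  0.17  0.66]
1.77 7.61 [-0.4  -0.12 -0.05]
1.68 8.05 [ 0.59 -0.29  0.89]
1.6 8.46 [ 0.12 -1.15 -0.05]
1.52 8.87 [-0.18  0.32 -0.15]
1.45 9.25 [-0.63  0.3   0.33]
9.65 [ 0.25  0.13 -0.5 ]
10.05 [-0.04  0.46  0.05]
10.45 [-0.66 -0.36 -0.85]
10.85 [-1.14  0.03 -0.42]
```

View pics/tip.png

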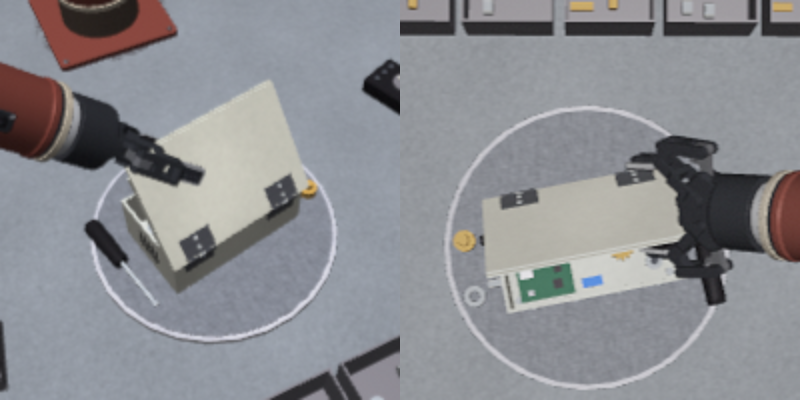

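The cover has tipped and rests on the front finger at roughly 0.95 rad (free edge (487,272)–(665,240) in the right crop). Now lower it to about 0.1 rad and check.

```bash
cat > mv3.py <<'E'
from h import *
from workcell import env,cams,readout
for th,a in lower(15):
    if th<.08: break
    p,q=pose(*a,sg=-1); env.move_l(p,q,feed=.04); print(round(th,2),round(readout.get_time_s(),2),np.round(readout.get_contact_force(),1))
ims=[cams.camera(n)["img"] for n in("scene","top")]
cv2.imwrite("pics/low.png",np.hstack([cv2.resize(ims[0][90:290,140:340],(400,400)),cv2.resize(ims[1][90:240,190:340],(400,400))]))
E
python3 mv3.py
```

```text
0.94 11.2 [-0.6 -1.3 -1.1]
0.87 11.59 [-1.5 -0.9  0.1]
0.8 11.98 [-0.9 -0.3  0.1]
0.74 12.38 [-1.6 -0.5  0.3]
0.67 12.78 [-2.2 -0.3 -0.3]
0.6 13.18 [-1.4 -0.7  0.1]
0.53 13.58 [-2.2 -0.5 -0.4]
0.47 13.99 [-2.2 -0.9 -0.9]
0.4 14.4 [-2.2  0.6 -0.8]
0.33 14.81 [-2.5 -0.2 -1.1]
0.27 15.22 [-3.2 -0.8 -1.4]
0.2 15.64 [-2.  -0.4 -1. ]
0.13 16.06 [-1.1 -1.4 -1.5]
```

View pics/low.png

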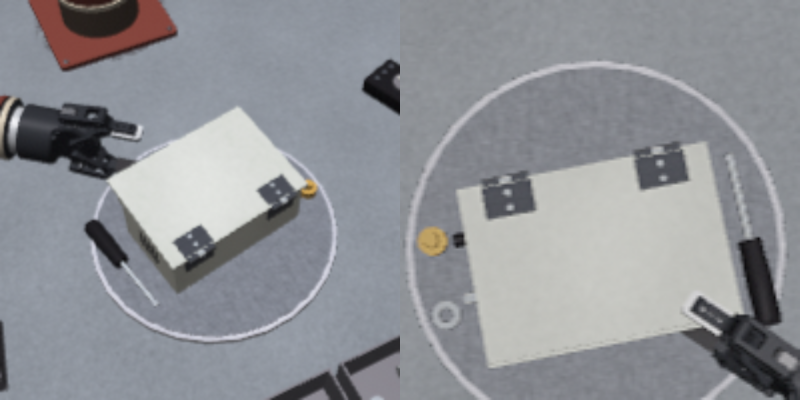

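The cover is carried just above shut, and the lower finger is under the lip at about (710,340) in the right crop. Finish lowering, clear the finger downward and withdraw.

```bash
cat > mv4.py <<'E'
from h import *
from workcell import env,cams,readout
F=lambda m:print(m,round(readout.get_time_s(),2),np.round(np.mean([readout.get_contact_force() for _ in range(5)],0),1))
for th in(.1,.067,.04,.02,0,-.02,-.04):
    p,q=pose("f",th,max(th,0)*1.25,-.012,sg=-1); env.move_l(p,q,feed=.025); F(th)
env.dwell(.3); F("down")
d=Rn.from_quat(q).as_matrix()[:,2]
env.move_l(p-[0,0,.004],feed=.03); F("clear")
env.move_l(p-[0,0,.004]-.13*d,feed=.1); F("out")
env.move_l(p-.13*d+[0,0,.08],feed=.15); env.dwell(.3);F("up")
ims=[cams.camera(n)["img"] for n in("scene","top")]
for n,i in zip(("scene","top"),ims): cv2.imwrite(f"pics/{n}_end.png",i)
cv2.imwrite("pics/end.png",np.hstack([cv2.resize(ims[0][90:290,140:340],(400,400)),cv2.resize(ims[1][90:240,190:340],(400,400))]))
a=cv2.imread("pics/top0.png").astype(int); D=(np.abs(a-ims[1]).max(2)>40).astype(np.uint8)
for s in cv2.connectedComponentsWithStats(D)[2][1:]:
    if s[4]>15: print("changed",s)
E
python3 mv4.py
```

```text
0.1 16.54 [-0.8  0.  -1.7]
0.067 16.91 [-0.5  0.3 -2.1]
0.04 17.23 [-0.6  0.2 -1.1]
0.02 17.52 [-0.2  0.7 -2. ]
0 17.8 [-0.1  1.   0. ]
-0.02 18.08 [ 0.1 -0.1 -1. ]
-0.04 18.37 [-1.3 -0.3  0.3]
down 18.67 [ 0.4 -1.  -1. ]
clear 18.95 [-0.3  1.2 -1. ]
out 20.4 [-0.3  0.5 -0. ]
up 21.41 [-0.3 -0.6 -0.5]
changed [ 201  117  117  111 3073]
changed [271 161   5   5  18]
changed [282 164   9  10  72]
changed [264 173   8   8  43]
changed [274 178  13  12 112]
changed [228 189  30  23 470]
changed [261 198  11   6  50]
changed [ 344  239  168  145 7883]
```

View pics/end.png

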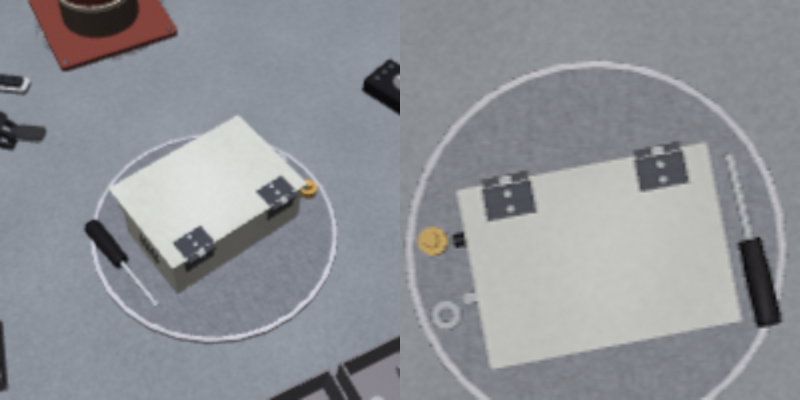

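The cover lies on the rim, the bystanders are unmoved and the gripper is clear. One numeric check that it is shut: project the front corners into the scene view, then hand in.

Run:
```python
from h import *
from workcell import env,cams
c=cams.camera("scene")
for th in(0,.02,.05,.1):
    X=np.array([edge(th,.005)+s*.1145*EY for s in(-1,1)])
    u=cv2.projectPoints(X,np.array(c["rvec"]),np.array(c["tvec"]),c["K"],None)[0][:,0]
    print(th,((u-[140,90])*2).round(1).tolist())
env.job_done()
```

```text
0 [[107.1, 185.4], [237.6, 113.0]]
0.02 [[106.8, 184.1], [237.7, 111.6]]
0.05 [[106.4, 182.1], [237.8, 109.5]]
0.1 [[105.9, 179.0], [238.2, 106.1]]
the job is handed in; nothing more can be done
```

The cover is shut on the rim and the job is handed in at about 21.5 s of the 45 s allowed; no verdict was given.

- **How it was done:** The open jaws straddled the cover's free edge near its right end. The rear finger tipped the cover past upright. It fell onto the front finger, where it stood at about 0.95 rad. I then turned the tool with the cover and lowered it to shut in about 8 s. Last, the finger dropped clear of the lip and withdrew.
- **While carrying:** The wrist force read about 1 to 3.5 N down to 0.1 rad. The pictures at 0.95 and 0.13 rad show the cover resting on the lower finger only, with the upper finger well clear. I did not measure the cover's speed or the force on each face.
- **Shut:** The front corners were read by eye at (112,188) and (238,116) in the scene crop. The model for 0 rad predicts (107,185) and (238,113). They sit 2 to 3 crop pixels lower than predicted, on the shut side, so nothing suggests the cover is still raised. The sideways difference of 5 pixels at one corner is close to my reading and calibration error, so the picture alone does not prove the 0.02 rad limit.
- **Bystanders and contact:** The top view changed only at the cover and housing area and at the arm itself, so no bystander moved visibly. The gripper ended well clear, with the force reading at noise level.

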